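# Reload the spring-loaded cup dispenser

## Task

The two espresso cups drying mouth-down on the mat belong back in the spring-loaded cup dispenser, on top of the one already in it. Put them in mouth-down as they stand and press each down until the catches snap in over it, so that all three are held in the dispenser; leave everything else where it is.

Things in the scene. Friction and masses are not known exactly. Their poses are not given: they have to be found in the camera images.
- cup_a_centre (a point): Cup to be stored: white handleless stacking cup with two thin blue lines near the rim, 65 mm across, 60 mm tall: straight sides 56 mm tall, a flat shoulder and a foot 44 mm wide, 4 mm tall. It stands mouth-down, foot on top, and can be pressed on the foot's face; about 0.16 kg. The point is its centre, half-way up (30 mm above the rim it stands on), z towards the foot.
- cup_b_centre (a point): Second cup to be stored, the same as cup_a: 65 mm across, 60 mm tall, mouth-down; the point is its centre, half-way up (30 mm above its rim), z axis up towards the foot.
- cup_stored_centre (a point): The same kind of cup, already in the dispenser under the catches at the start, mouth-down; the point is its centre, half-way up. A cup set on top of another rests its rim on the shoulder of the lower one, so each cup adds 56 mm to the pile.
- dispenser_mouth (a point): Point on the dispenser's upright axis, 205 mm above the worktop, level with the undersides of the catches: here the shoulder (56 mm above the rim) of the topmost stored cup is held. A cup put into the mouth rests on the catches' bevels with its rim about 8 mm above this point, clear of the cup below. z up, y towards one column, x towards an open side between guide rods.
- dispenser: Cup dispenser, fixed on the worktop: dark wooden disc 140 mm across (origin under its centre), four brass guide rods flared at the top (35 mm inner radius, tips 216 mm high, 48 mm from the axis) and, on its +y and -y sides, two brass columns 215 mm high, from 36.5 to 60 mm from the axis, 40 mm wide. Axes as dispenser_mouth.
- catch_left (a joint): black spring catch with a bevelled top on the +y column (another faces it on -y), 13 mm tall, out to 26.5 mm from the axis; m, 0 out, up to 0.008 pushed back. A cup pressed down by its foot (5 to 15 N) pushes both aside and takes the pile down; they snap in over its shoulder once that is below dispenser_mouth: press 4 to 8 mm below. Let go, the pile rises against the catches.
- platform (a joint): height of the spring-loaded platform that carries the pile, m, growing as it sinks: 0 with one cup stored, 0.056 with two, 0.112 with three, stop at 0.122 (the third cup's shoulder is then 10 mm below dispenser_mouth). The spring pushes up with 8.1 N at 0 and 45 N/m more.
- drying_mat: dark ribbed rubber mat, 300 x 220 x 6 mm, fixed on the worktop, on which the two cups stand; origin at the centre of its underside, long side along its x axis.
- cup_a: the body of cup_a; origin at the centre of its rim (underside), z towards the foot.
- cup_b: the body of cup_b; origin at the centre of its rim (underside), z towards the foot.
- cup_stored: the body of the cup stored at the start; origin at the centre of its rim (underside).
- teaspoon: steel teaspoon, 138 x 28 x 12 mm, lying at the far end of the mat; to be left alone. Origin under its centre.
- mug: green and white mug, 87 mm across, 91 mm tall; to be left alone. Origin under it.
- candle: pink candle in a glass jar, 76 mm across, 90 mm tall; to be left alone. Origin under its centre.
- jar: small blue and white lidded jar, 100 mm across, 136 mm tall; to be left alone. Origin under its centre.
Things that resemble listed ones, but are neither listed nor needed, are in the scene too. Leave any orange look-alike of the cup_a alone. What is shaped like the cup_b but red is not meant.

How it is judged:
By the outcome, as a careful person would: the job done as asked, in the order asked, and still so for the second after the job is handed in, with the robot touching nothing.
It also fails if it takes over 72 s, if anything falls off the work surface, if the arm or the gripper's body presses on something with over 40 N, if the wrist force passes 120 N, or if a joint passes its speed limit or range.

## Robot

A 6-joint arm with a two-finger parallel gripper is mounted at the origin on a cart in front of the work surface, level with it; the furniture and walls round the work are solid. World frame = base frame: x ahead of the robot, y to its left, z up, the work surface at z = 0. Lengths are in m, angles in rad, forces in N, time in s.
With the tool pointing down it reaches from about 0.375 to 0.925 m from the base axis. Payload 5.7 kg.
Tool frame: the origin (TCP) lies midway between the tips of the shut fingers; the grasp point (between the pads) lies 19 mm behind it; z points along the fingers, x is the direction in which the jaws open and shut, and the axes are right-handed (so a half turn about z gives the same grasp; the last joint's range is limited). The gripper opens to 88 mm and grips with 3 to 60 N. Pads are 20 mm wide; open, the fingers measure 115 mm over their backs; the gripper's body (75 mm by 178 mm) begins 61 mm behind the grasp point.
Start: joints at [1.053, 0.359, 1.51, -0, 1.272, -0.115], TCP at [0.235, 0.552, 0.183] pointing down, gripper open.
Joint ranges: [-2.97, 2.97], [-1.01, 2.36], [0.21, 2.38], [-0.96, 4.11], [0.2, 2.71], [-2.98, 2.98]. Speed limits (rad/s): [2.39, 2.39, 3.14, 3.14, 3.14, 3.14].

## Interface

Orientations are given as a unit quaternion [x, y, z, w].
In Python, from bench import move_ptp, servo_line, goto_joints, move_gripper, sleep, inverse_kinematics, capture, PlanningError, close_job, spot_in, silhouettes, current_clock, current_joint_pos, current_qvel, current_joint_torque, current_position, current_orientation, current_force, current_torque, current_finger_gap gives the robot as it stands. Calls block until the motion is done:
- move_ptp(position, orientation): joint-space move of the TCP to a pose.
- servo_line(position, orientation=None, rate=0.15, contact_N=None): straight line of the TCP; orientation=None keeps the orientation; rate is the mean speed in m/s. With contact_N (N) it stops when the force on the tool has changed by that much, and returns True; else False.
- goto_joints(angles): joint-space move.
- move_gripper(opening): finger opening in m; the grip force is fixed at half the most; returns when the fingers have stopped.
- sleep(seconds).
- inverse_kinematics(position, orientation): joint angles nearest the present ones, or None.
- capture(name): name is "side" or "top"; returns a dict with "image" (420x560x3 uint8, blue, green, red), "range_z" (420x560 float32, m along the optical axis (not along the pixel's ray), 0 where there is no reading), "intrinsics" (3x3 intrinsics, pixels), "k1" (the pictures are not rectified: a ray, as slopes to the right and down, at radius r is drawn at 1 + k1 r^2 times it, then the intrinsics apply), "R" (3x3) and "t" (3): a world point X has camera coordinates R X + t. Camera axes: x right, y down, z forward; pixel columns grow to the right and rows downward; lengths in m; the calibration is good to about 2 mm. A picture is of the moment at which its call begins.
A pose or a line that the arm cannot do raises PlanningError and nothing moves.
- close_job(): hands the job in, once; it reports no verdict.
Trained networks look in the newest picture that a camera, given by its name, has taken for a name from the list of things; names that differ only in an ending like _2 or _b are one class to them, and where a whole thing is asked for, a point or a joint stands for the part that bears it (a point fixed in the world has none). Each returns a list of dicts, best first, with "conf" (0 to 1); they miss things now and then, are a little off and sometimes report something else, mostly with a low value. They report only what shows in the picture. A call takes as long as a camera call. They do not tell look-alikes from the thing itself.
- spot_in(camera, query): "xy" ([column, row] in pixels, amid what is visible of it).
- silhouettes(camera, query): "region" (420x560 bool, what is visible of it) and "xy" ([column, row] in pixels, amid what is visible of it).
Readings, each from a call of its own:
- current_clock(): time.
- current_joint_pos(): joint angles.
- current_qvel(): joint speeds.
- current_joint_torque(): joint torques, N m.
- current_position(): TCP position.
- current_orientation(): TCP orientation.
- current_force(): force on the tool from outside, world axes, zero at the start.
- current_torque(): the same for the moment, N m.
- current_finger_gap(): finger opening in m.
Only numpy, scipy, OpenCV 4.12 (cv2) and the standard library are available. Lean on these libraries where they do the work, as an engineer would, in place of code of your own. Each camera call takes 0.05 s, during which the arm holds its last target.

## Working session

There is one attempt and no reset: what is moved stays moved. The work goes in short steps, each a Python script; the robot and the scene stay as the last script left them, time stands still between calls to the robot, and variables do not carry over. Pictures are saved under pics/ and viewed, and the job is handed in when it is done.

```bash
mkdir -p pics; ls; cat > h.py <<'E'
import numpy as np, cv2
from bench import *
def pix2world(c,u,v,z=None):
    K=c["intrinsics"];p=np.array([(u-K[0,2])/K[0,0],(v-K[1,2])/K[1,1]])
    q=p.copy()
    for _ in range(20): q=p/(1+c["k1"]*(q@q))
    return q
def world(c,u,v,d):
    q=pix2world(c,u,v); return c["R"].T@(np.array([q[0]*d,q[1]*d,d])-c["t"])
def onplane(c,u,v,z):
    q=pix2world(c,u,v); r=c["R"].T@np.array([q[0],q[1],1]); o=-c["R"].T@c["t"]
    return o+r*(z-o[2])/r[2]
def cloud(c,mask=None):
    d=c["range_z"]; m=d>0
    if mask is not None: m&=mask
    v,u=np.nonzero(m); K=c["intrinsics"]
    p=np.stack([(u-K[0,2])/K[0,0],(v-K[1,2])/K[1,1]],1);q=p.copy()
    for _ in range(20): q=p/(1+c["k1"]*(q**2).sum(1,keepdims=True))
    dd=d[m]; X=np.c_[q*dd[:,None],dd]
    return (X-c["t"])@c["R"],u,v
E
python3 - <<'E'
from h import *
print(current_clock(),current_position(),current_orientation(),current_finger_gap())
for n in ["top","side"]:
    c=capture(n); cv2.imwrite(f"pics/{n}0.png",c["image"]); print(n,-c["R"].T@c["t"],c["R"][2],c["intrinsics"].ravel(),c["k1"])
    for q in ["cup_a","dispenser","cup_stored","mug","candle","jar","teaspoon","drying_mat"]:
        r=silhouettes(n,q)
        for s in r[:6]:
            P,u,v=cloud(c,s["region"])
            print(q,round(s["conf"],2),np.round(s["xy"]),s["region"].sum(),np.round(np.median(P,0),3) if len(P) else None, np.round(np.percentile(P[:,2],98),3) if len(P) else None, np.median(c["image"][s["region"]],0))
E
```

```text
pics
0.0 [0.23483407 0.55131792 0.18252276] [ 8.34288956e-01  5.51326687e-01 -8.15492331e-04  3.97403113e-04] 0.08770789744320445
top [0.32519788 0.15872975 1.45729753] [ 0.15779927 -0.00908146 -0.98742945] [453.16638345   0.         282.43184364   0.         453.16638345
 217.06573575   0.           0.           1.        ] -0.033514522900984355
cup_a 0.88 [341. 225.] 388 [ 0.519 -0.041  0.062] 0.069 [180.5 182.  183. ]
cup_a 0.75 [301. 266.] 358 [0.393 0.092 0.056] 0.064 [ 48. 106. 181.]
cup_a 0.69 [292. 220.] 376 [0.536 0.107 0.056] 0.063 [ 40.  42. 163.]
cup_a 0.68 [379. 237.] 405 [ 0.48  -0.159  0.062] 0.069 [177. 179. 180.]
dispenser 0.95 [256. 261.] 1140 [0.42  0.229 0.023] 0.219 [51. 78. 97.]
cup_stored 0.6 [249. 249.] 471 [0.435 0.239 0.206] 0.212 [181. 183. 184.]
cup_stored 0.42 [378. 237.] 420 [ 0.48  -0.158  0.062] 0.069 [175.5 178.  179. ]
mug 0.8 [190. 244.] 703 [0.466 0.45  0.03 ] 0.093 [61. 66. 40.]
mug 0.46 [382. 237.] 404 [ 0.482 -0.159  0.062] 0.069 [177. 179. 180.]
candle 0.78 [219. 203.] 590 [0.607 0.34  0.042] 0.095 [ 74.5  77.  131.5]
jar 0.75 [258. 177.] 859 [
[... 807 characters left out ...]
0.439 0.217 0.069] 0.216 [ 56.  85. 108.]
dispenser 0.28 [348. 222.] 1047 [0.663 0.2   0.096] 0.133 [193. 199. 203.]
cup_stored 0.64 [264. 172.] 437 [0.448 0.227 0.205] 0.212 [213. 214. 216.]
mug 0.59 [279. 177.] 657 [0.474 0.417 0.061] 0.091 [66. 68. 53.]
candle 0.69 [324. 202.] 1069 [0.602 0.314 0.059] 0.09 [116. 118. 165.]
jar 0.83 [352. 220.] 1009 [0.663 0.2   0.096] 0.133 [194. 199. 203.]
teaspoon 0.56 [323. 354.] 445 [ 0.618 -0.106  0.01 ] 0.017 [184. 184. 185.]
teaspoon 0.23 [280. 315.] 1111 [ 0.522 -0.062  0.06 ] 0.067 [181. 185. 186.]
drying_mat 0.57 [295. 360.] 11126 [ 0.556 -0.127  0.004] 0.008 [53. 52. 52.]
drying_mat 0.4 [321. 204.] 1001 [0.601 0.313 0.06 ] 0.09 [112. 113. 164.]
```

```bash
python3 - <<'E'
import cv2
for n,(x0,y0,x1,y1) in {"top":(150,130,430,330),"side":(180,110,460,420)}.items():
    i=cv2.imread(f"pics/{n}0.png")[y0:y1,x0:x1]
    s=min(800/i.shape[1],600/i.shape[0]); cv2.imwrite(f"pics/{n}0z.png",cv2.resize(i,None,fx=s,fy=s,interpolation=2)[:600,:800])
E
```

```text
(no output)
```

View pics/top0z.png

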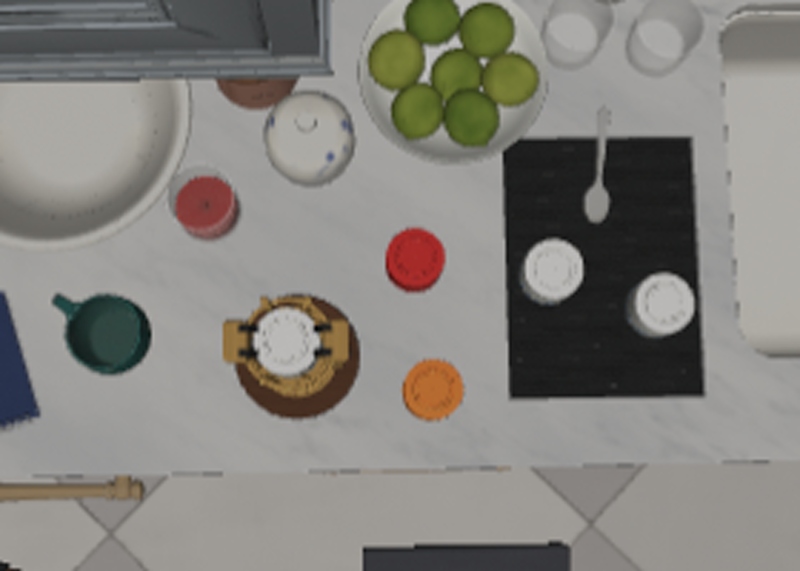

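View pics/side0z.png

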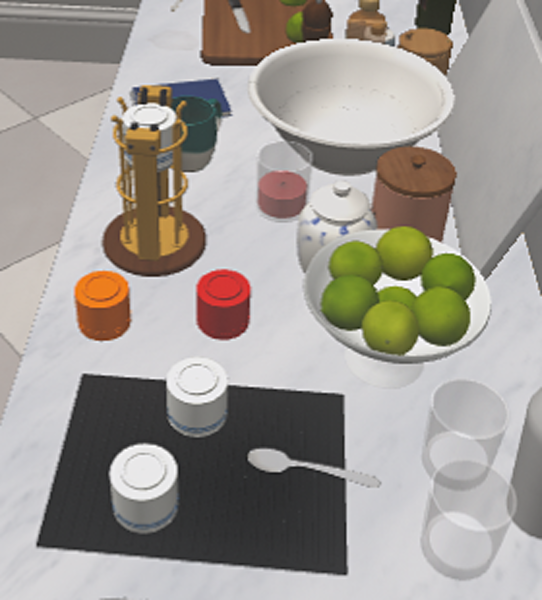

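View pics/side0.png

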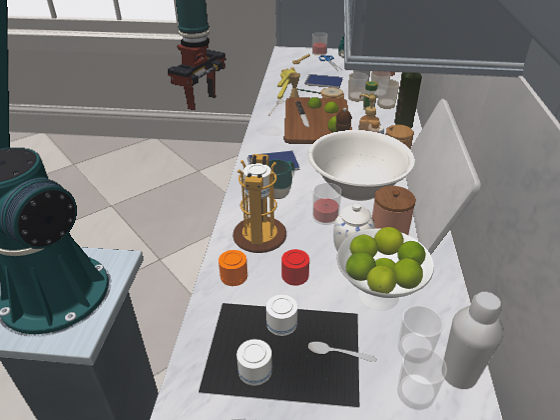

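```bash
python3 - <<'E'
from h import *
from scipy.optimize import least_squares
C={n:capture(n) for n in ["top","side"]}
P={n:cloud(c) for n,c in C.items()}
def near(n,x,y,r,z0,z1):
    X,u,v=P[n]; m=(np.hypot(X[:,0]-x,X[:,1]-y)<r)&(X[:,2]>z0)&(X[:,2]<z1); return X[m]
for nm,x,y,zb in [("A",.519,-.04,.006),("B",.48,-.16,.006),("S",.435,.235,.153)]:
    for n in P:
        X=near(n,x,y,.055,zb+.05,zb+.07)
        c,r=cv2.minEnclosingCircle(X[:,:2].astype(np.float32))
        top=X[X[:,2]>zb+.054]
        print(nm,n,len(X),"mec",np.round(c,4),round(r,4),"mean",np.round(top.mean(0),4),"mid",np.round((top.max(0)+top.min(0))/2,4), np.round(np.ptp(top,axis=0),4))
X=near("top",.435,.235,.09,.19,.23); print(len(X))
for n in P:
    X=near(n,.435,.235,.09,.19,.24)
    im=np.zeros((600,600,3),np.uint8)
    for p in X:
        a=int(300+(p[0]-.435)*3000);b=int(300+(p[1]-.235)*3000); k=int(np.clip((p[2]-.19)/.03,0,1)*255)
        cv2.circle(im,(a,b),4,(255-k,128,k),-1)
    cv2.imwrite(f"pics/d_{n}.png",im)
# bowl height, cabinet
for n in P:
    X=P[n][0]; m=(X[:,0]>.3)&(X[:,0]<.9)&(X[:,1]>-.3)&(X[:,1]<.2)&(X[:,2]>.08)
    Y=X[m]
    if len(Y): print(n,"tall",Y.min(0),Y.max(0))
c=C["top"]["image"][215:290,215:300]; s=C["side"]["image"][135:260,220:300]
cv2.imwrite("pics/dt.png",cv2.resize(c,None,fx=7,fy=7,interpolation=2)); cv2.imwrite("pics/ds.png",cv2.resize(s,None,fx=4.7,fy=4.7,interpolation=2))
E
```

```text
A top 328 mec [ 0.5228 -0.0436] 0.0328 mean [ 0.5218 -0.0438  0.064 ] mid [ 0.5226 -0.0436  0.0658] [0.0637 0.0598 0.0116]
A side 644 mec [ 0.5221 -0.0443] 0.0336 mean [ 0.5215 -0.0455  0.0631] mid [ 0.521  -0.0438  0.0642] [0.0633 0.0637 0.0083]
B top 339 mec [ 0.4823 -0.1629] 0.0328 mean [ 0.4827 -0.1626  0.0636] mid [ 0.4827 -0.1626  0.0675] [0.0623 0.0631 0.0149]
B side 847 mec [ 0.4817 -0.1631] 0.0333 mean [ 0.4821 -0.1646  0.063 ] mid [ 0.4815 -0.1632  0.0644] [0.0643 0.0662 0.0088]
S top 639 mec [0.4349 0.2346] 0.0547 mean [0.4365 0.2328 0.2124] mid [0.4369 0.2341 0.2146] [0.0835 0.1075 0.0152]
S side 615 mec [0.4352 0.235 ] 0.0549 mean [0.4348 0.2335 0.2123] mid [0.4341 0.235  0.2141] [0.0842 0.109  0.0141]
779
top tall [ 0.41662822 -0.29873712  0.08002927] [0.89996283 0.19999496 1.02121626]
side tall [ 0.41382277 -0.21821636  0.08000093] [0.89998198 0.19997725 0.60495963]
```

View pics/dt.png

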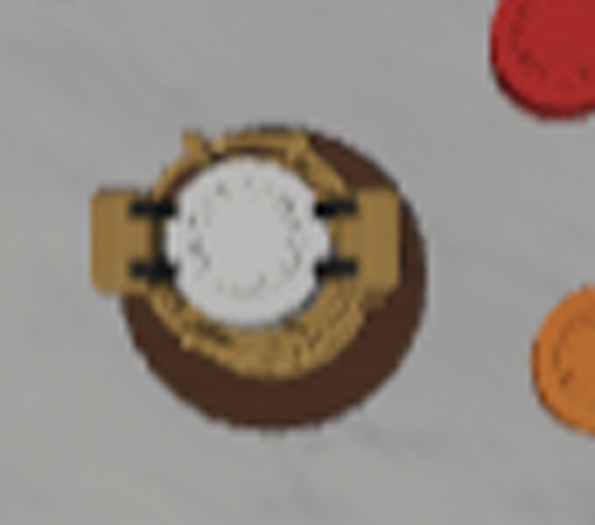

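View pics/d_top.png

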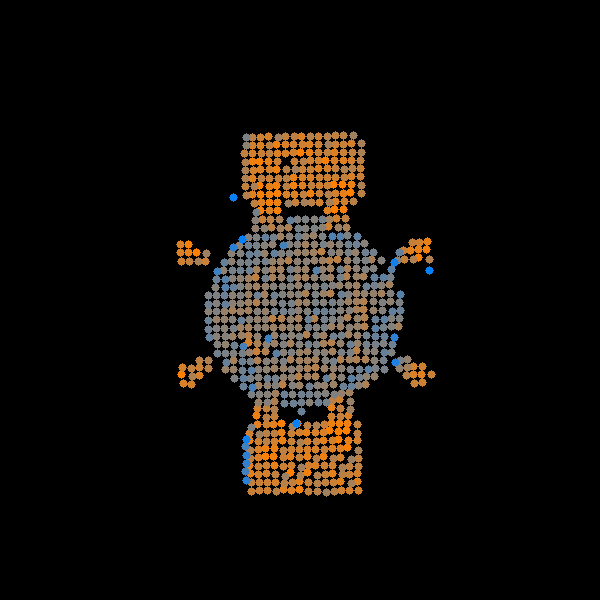

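View pics/d_side.png

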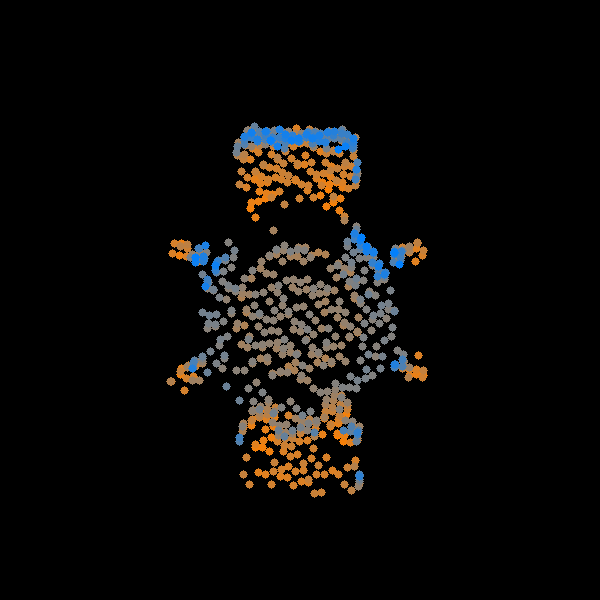

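View pics/ds.png

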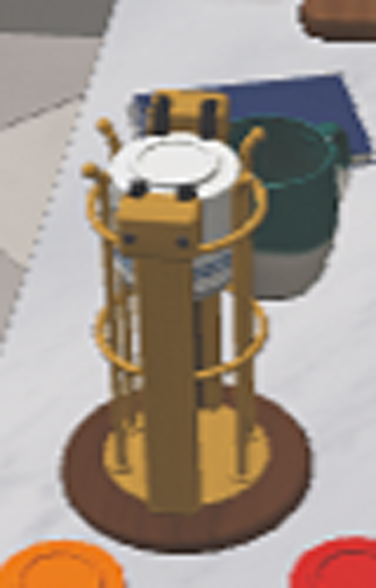

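```bash
cat >> h.py <<'E'
def q(phi): return [float(np.cos(phi/2)),float(np.sin(phi/2)),0.,0.]
QG=q(-np.pi/2); QD=q(0.0)
AX=(0.4357,0.2388)
def st(m): print(m,round(current_clock(),2),np.round(current_position(),4),np.round(current_force(),1),round(current_finger_gap(),4))
E
cat > pick.py <<'E'
from h import *
import sys
x,y=map(float,sys.argv[1:3])
move_ptp([x,y,0.20],QG); st("above")
servo_line([x,y,0.033],rate=.15); st("down")
move_gripper(0.05); st("grip")
servo_line([x,y,0.30],rate=.25); st("up")
move_ptp([*AX,0.30],QD); st("over")
for n in ["top","side"]:
    c=capture(n); cv2.imwrite(f"pics/over_{sys.argv[3]}_{n}.png",c["image"])
E
python3 pick.py 0.5222 -0.0438 A
python3 - <<'E'
import cv2,numpy as np
a=cv2.imread("pics/over_A_top.png")[180:300,190:320];b=cv2.imread("pics/over_A_side.png")[90:230,180:330]
cv2.imwrite("pics/oA.png",np.hstack([cv2.resize(a,(390,420)),cv2.resize(b,(400,420))]))
E
```

```text
above 3.36 [ 0.5223 -0.0431  0.2   ] [-0.5  0.3 -0.4] 0.0876
down 4.62 [ 0.5229 -0.0439  0.0337] [ 0.6 -0.1  0.3] 0.088
grip 5.38 [ 0.5222 -0.0438  0.033 ] [ 0.2 -0.1  0.8] 0.0497
up 6.59 [ 0.5212 -0.0436  0.2987] [-0.2 -0.  -0.1] 0.0503
over 7.72 [0.4359 0.2382 0.2995] [-0.1 -0.6 -0.5] 0.0498
```

View pics/oA.png

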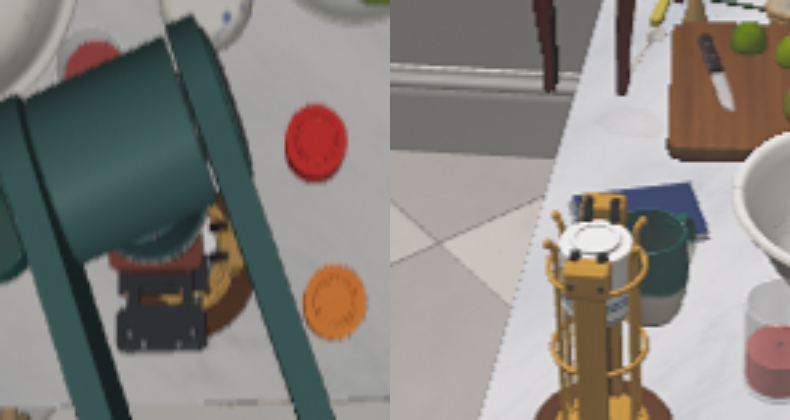

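```bash
python3 - <<'E'
import cv2,numpy as np
b=cv2.imread("pics/over_A_side.png")
cv2.imwrite("pics/oA2.png",b)
E
```

```text
(no output)
```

View pics/oA2.png

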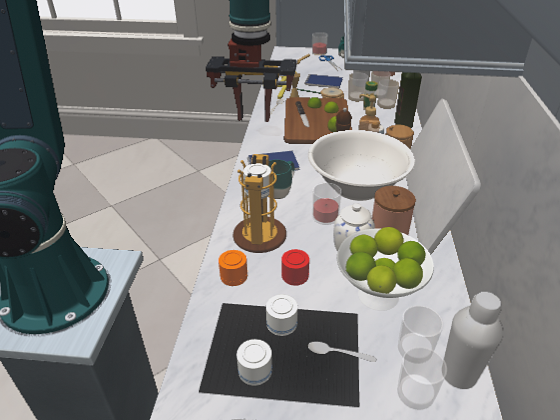

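```bash
python3 - <<'E'
from h import *
print(current_joint_pos(),current_orientation(),current_position())
out=[]
for n in ["side","top"]:
    c=capture(n); im=c["image"].copy()
    p=np.array(current_position())
    for o,col in [((0,0,0),(0,0,255)),((.03,0,0),(0,255,0)),((-.03,0,0),(255,0,0)),((0,0,.08),(255,0,255))]:
        X=c["R"]@(p+o)+c["t"]; a=X[:2]/X[2]; a=a*(1+c["k1"]*(a@a)); K=c["intrinsics"]; u=int(a[0]*K[0,0]+K[0,2]); v=int(a[1]*K[1,1]+K[1,2]); print(n,u,v,X[2]); cv2.circle(im,(u,v),1,col,-1)
    r=im[0:240,170:350] if n=="side" else im[150:390,160:340]
    out.append(cv2.resize(r,None,fx=2.2,fy=2.2,interpolation=cv2.INTER_CUBIC))
cv2.imwrite("pics/tcp.png",np.hstack(out))
E
```

```text
[ 3.60438268e-01  1.17090740e-01  1.54928576e+00 -4.21282387e-04
  1.47564587e+00  3.62982629e-01] [ 9.99999171e-01 -1.25212268e-03 -1.26753637e-04  2.72148923e-04] [0.43626273 0.23787172 0.29970332]
side 255 134 1.0556284878102287
side 269 135 1.0536539748956326
side 242 133 1.057603000724825
side 254 100 1.0062134062657657
top 247 246 1.159720214195255
top 247 234 1.164454192417821
top 248 257 1.1549862359726886
top 245 243 1.0807258582959147
```

View pics/tcp.png

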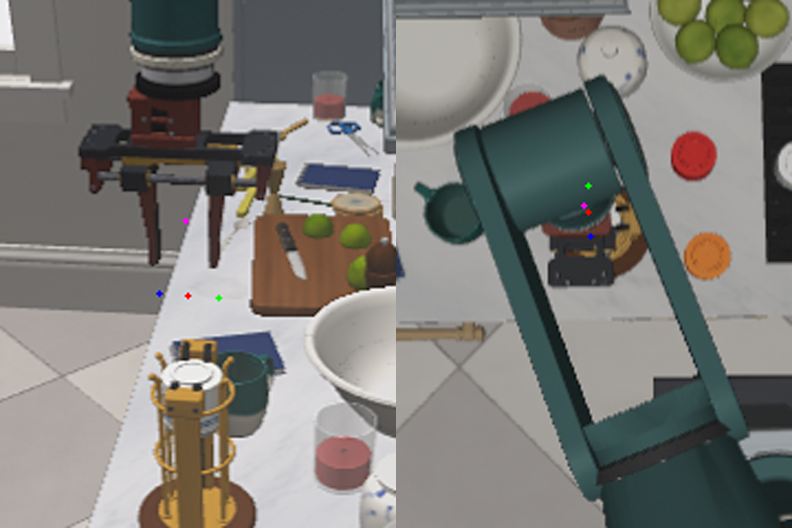

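```bash
python3 - <<'E'
from h import *
for n in ["side","top"]:
    c=capture(n); X,u,v=cloud(c)
    p=np.array([.436,.239])
    m=(np.abs(X[:,0]-p[0])<.12)&(np.abs(X[:,1]-p[1])<.12)&(X[:,2]>.23)&(X[:,2]<.5)
    Y=X[m]; print(n,len(Y))
    for z in np.arange(.25,.46,.01):
        s=Y[(Y[:,2]>=z)&(Y[:,2]<z+.01)]
        if len(s): print(round(z,2),len(s),np.round(s.min(0),3)[:2],np.round(s.max(0),3)[:2],np.round(np.median(s,0),3)[:2])
E
```

```text
side 2923
0.33 3 [0.403 0.227] [0.463 0.23 ] [0.461 0.228]
0.34 45 [0.399 0.223] [0.466 0.248] [0.408 0.227]
0.35 48 [0.399 0.222] [0.467 0.248] [0.408 0.228]
0.36 51 [0.398 0.222] [0.467 0.248] [0.408 0.228]
0.37 54 [0.396 0.222] [0.469 0.244] [0.408 0.228]
0.38 63 [0.396 0.222] [0.47  0.244] [0.408 0.228]
0.39 68 [0.395 0.224] [0.472 0.251] [0.408 0.228]
0.4 67 [0.394 0.223] [0.473 0.246] [0.406 0.228]
0.41 45 [0.358 0.208] [0.484 0.26 ] [0.406 0.227]
0.42 174 [0.352 0.202] [0.514 0.272] [0.406 0.207]
0.43 407 [0.353 0.202] [0.514 0.262] [0.427 0.209]
0.44 322 [0.347 0.202] [0.52  0.239] [0.432 0.217]
0.45 488 [0.346 0.202] [0.522 0.265] [0.448 0.216]
top 679
0.42 7 [0.384 0.204] [0.404 0.239] [0.384 0.23 ]
0.43 38 [0.356 0.204] [0.494 0.269] [0.384 0.211]
0.44 82 [0.381 0.205] [0.487 0.269] [0.388 0.226]
0.45 111 [0.347 0.205] [0.521 0.269] [0.365 0.236]
```

The fingers closed above the cup. By depth, the fingertips are at z≈0.339 while the TCP reads 0.300. I'll check that offset again low beside cup A, with the gripper open.

```bash
cat >> h.py <<'E'
def tips(n,x,y,zmin,zmax,r=.075):
    c=capture(n); X,u,v=cloud(c)
    m=(np.hypot(X[:,0]-x,X[:,1]-y)<r)&(X[:,2]>zmin)&(X[:,2]<zmax)
    return X[m],c
E
python3 - <<'E'
from h import *
move_gripper(0.088)
x,y=0.5222,-0.0438
move_ptp([x,y,0.16],QG); servo_line([x,y,0.07]); sleep(.2); st("low")
Y,c=tips("side",x,y,.08,.18)
for z in np.arange(.08,.18,.005):
    s=Y[(Y[:,2]>=z)&(Y[:,2]<z+.005)]
    if len(s): print(round(z,3),len(s),np.round(s.min(0),3)[:2],np.round(s.max(0),3)[:2])
i=c["image"][220:380,200:380]; cv2.imwrite("pics/low.png",cv2.resize(i,None,fx=3.5,fy=3.5,interpolation=2))
E
```

```text
low 10.97 [ 0.5232 -0.0439  0.0711] [-0.1 -0.2 -0.3] 0.0879
0.11 12 [ 0.509 -0.098] [ 0.53  -0.095]
0.115 23 [ 0.51  -0.098] [ 0.531 -0.094]
0.12 22 [ 0.51  -0.098] [ 0.531 -0.093]
0.125 22 [ 0.51  -0.098] [ 0.531 -0.095]
0.13 18 [ 0.51  -0.098] [0.531 0.002]
0.135 28 [ 0.51  -0.099] [0.531 0.002]
0.14 35 [ 0.511 -0.099] [0.531 0.004]
0.145 36 [ 0.509 -0.099] [0.531 0.003]
0.15 35 [ 0.509 -0.101] [0.531 0.002]
0.155 37 [ 0.508 -0.101] [0.531 0.004]
0.16 16 [ 0.511 -0.102] [ 0.531 -0.   ]
0.165 6 [ 0.515 -0.103] [ 0.526 -0.101]
```

View pics/low.png

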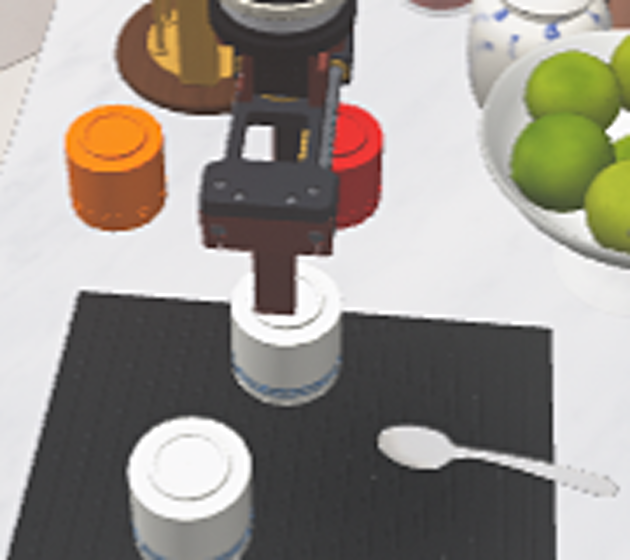

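```bash
cat >> h.py <<'E'
OFF=0.039
def Z(z): return z-OFF   # true tip height -> command
E
cat > pick.py <<'E'
from h import *
import sys
x,y=map(float,sys.argv[1:3])
p=current_position()
if np.hypot(p[0]-x,p[1]-y)>.01: move_ptp([x,y,Z(0.16)],QG)
hit=servo_line([x,y,Z(0.031)],rate=.12,contact_N=8); st(f"down {hit}")
if hit: sys.exit()
move_gripper(0.05); st("grip")
if current_finger_gap()<.06: sys.exit()
servo_line([x,y,Z(0.31)],rate=.25); st("up")
move_ptp([*AX,Z(0.31)],QD); sleep(.2); st("over")
Y,c=tips("side",*AX,.25,.40)
for z in np.arange(.26,.36,.01):
    s=Y[(Y[:,2]>=z)&(Y[:,2]<z+.01)]
    if len(s): print(round(z,3),len(s),np.round(s.min(0),3)[:2],np.round(s.max(0),3)[:2])
i=c["image"][60:260,170:350]; cv2.imwrite(f"pics/ov{sys.argv[3]}.png",cv2.resize(i,None,fx=3,fy=3,interpolation=2))
E
python3 pick.py 0.5222 -0.0438 A
```

```text
down False 11.82 [ 0.5226 -0.0439 -0.0077] [-0.3  0.1  0.3] 0.0878
grip 12.31 [ 0.5226 -0.0439 -0.0075] [-0.8  0.3  5.7] 0.0646
up 13.57 [ 0.5211 -0.0436  0.2695] [-0.7  0.6 -1.3] 0.0646
over 14.91 [0.4363 0.2379 0.2709] [ 0.6 -0.5 -1.2] 0.0648
0.28 66 [0.402 0.206] [0.464 0.237]
0.29 112 [0.403 0.203] [0.464 0.235]
0.3 119 [0.403 0.204] [0.464 0.235]
0.31 150 [0.392 0.202] [0.474 0.237]
0.32 153 [0.392 0.204] [0.474 0.236]
0.33 225 [0.392 0.204] [0.475 0.268]
0.34 302 [0.39  0.207] [0.476 0.268]
0.35 57 [0.388 0.223] [0.477 0.249]
```

View pics/ovA.png

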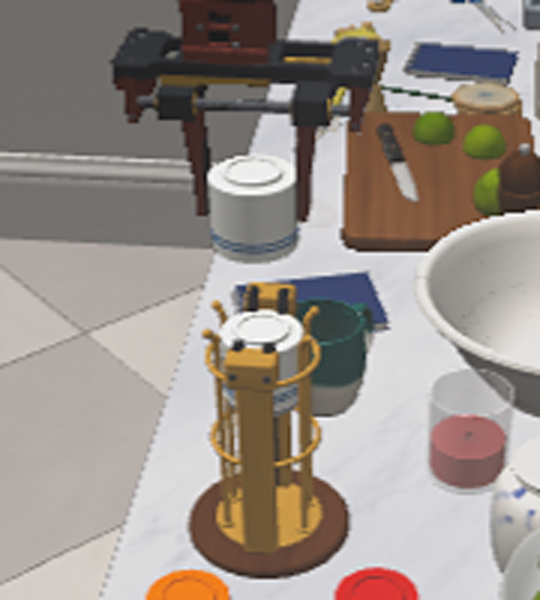

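```bash
python3 - <<'E'
from h import *
for k in range(3):
    c=capture("side"); X,u,v=cloud(c)
    im=c["image"]; w=(im[v,u].min(1)>150)&(np.ptp(im[v,u].astype(int),axis=1)<25)
    for nm,z0,z1 in [("held",.335,.352),("stored",.2,.2155)]:
        m=w&(np.hypot(X[:,0]-AX[0],X[:,1]-AX[1])<.036)&(X[:,2]>z0)&(X[:,2]<z1); Y=X[m]
        lo,hi=np.percentile(Y,[1.5,98.5],axis=0)
        print(nm,len(Y),np.round((lo+hi)/2,4),np.round(hi-lo,4),"mean",np.round(Y.mean(0),4), np.round(cv2.minEnclosingCircle(Y[:,:2].astype(np.float32))[0],4))
    print(np.round(current_position(),4))
E
```

```text
held 308 [0.4331 0.2373 0.3423] [0.0597 0.0554 0.0073] mean [0.4332 0.2352 0.3416] [0.4347 0.2383]
stored 267 [0.435  0.243  0.2068] [0.0591 0.051  0.0077] mean [0.4354 0.2411 0.2065] [0.4344 0.2408]
[0.4361 0.2381 0.2709]
held 315 [0.4333 0.2381 0.3417] [0.0592 0.0569 0.007 ] mean [0.433  0.2354 0.3415] [0.4333 0.2394]
stored 268 [0.4352 0.2435 0.2066] [0.0593 0.0501 0.0075] mean [0.4353 0.2411 0.2064] [0.4345 0.2407]
[0.436  0.2383 0.271 ]
held 312 [0.4331 0.2378 0.3419] [0.0595 0.0582 0.0074] mean [0.4331 0.2355 0.3416] [0.4334 0.2389]
stored 267 [0.4351 0.2419 0.2068] [0.059  0.0508 0.0073] mean [0.4355 0.2409 0.2065] [0.4351 0.2411]
[0.436  0.2384 0.271 ]
```

```bash
cat > place.py <<'E'
from h import *
import sys
AX2=(0.4373,0.2403)
servo_line([*AX2,Z(0.26)],rate=.12); st("above")
hit=servo_line([*AX2,Z(0.236)],rate=.04,contact_N=5); st(f"set {hit}")
c=capture("side"); a=c["image"][60:260,170:350]
move_gripper(0.086); st("open")
servo_line([*AX2,Z(0.32)],rate=.25); st("up")
Y,c=tips("side",*AX2,.24,.3,r=.05)
if len(Y): print("cup",len(Y),np.round(np.percentile(Y,[2,98],axis=0),4).tolist())
b=c["image"][60:260,170:350]
cv2.imwrite(f"pics/pl{sys.argv[1]}.png",cv2.resize(np.hstack([a,b]),None,fx=2.2,fy=2.2,interpolation=2))
E
python3 place.py A
```

```text
above 15.68 [0.4375 0.2403 0.2212] [ 0.2  0.3 -1.7] 0.0645
set True 16.25 [0.4368 0.2393 0.1971] [ 1.2  0.1 -0.3] 0.0646
open 16.85 [0.4363 0.2396 0.1973] [-0.5  1.2  0.5] 0.0858
up 17.33 [0.4376 0.2405 0.2816] [ 0.3  0.2 -0.2] 0.0862
cup 592 [[0.405, 0.2075, 0.2416], [0.4649, 0.2654, 0.2709]]
```

View pics/plA.png

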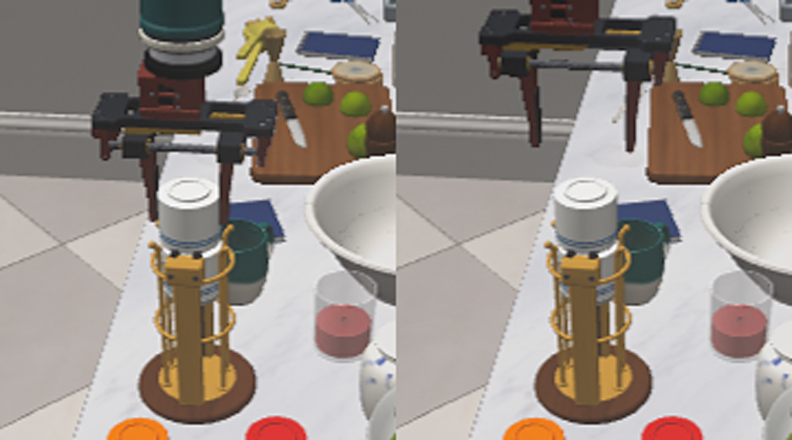

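```bash
cat > press.py <<'E'
from h import *
import sys
AX2=(0.4373,0.2403)
move_gripper(0.0); st("shut")
servo_line([*AX2,Z(0.29)],rate=.2)
hit=servo_line([*AX2,Z(0.262)],rate=.03,contact_N=2.5); st(f"touch {hit}")
z=np.mean([current_position()[2] for _ in range(5)]); print("contact true tip z est",z+OFF)
if not hit: sys.exit()
h2=servo_line([*AX2,z-0.040],rate=.06,contact_N=35); st(f"press1 {h2}")
h2=servo_line([*AX2,z-0.064],rate=.04,contact_N=35); st(f"press2 {h2}")
h2=servo_line([*AX2,z-float(sys.argv[2])],rate=.03,contact_N=35); st(f"press3 {h2}")
c=capture("side"); a=c["image"][60:260,170:350]
cv2.imwrite(f"pics/pr{sys.argv[1]}.png",cv2.resize(a,None,fx=3,fy=3,interpolation=2))
E
python3 press.py A 0.070
```

```text
shut 18.7 [0.4373 0.2403 0.281 ] [-0.6 -0.2  0.6] 0.0002
touch True 19.67 [0.4369 0.2401 0.2305] [ 0.1 -1.   0.1] 0.0006
contact true tip z est 0.26951464156709765
press1 False 20.49 [0.4374 0.2406 0.1908] [-0.9  1.9  3.8] 0.0006
press2 False 21.24 [0.4375 0.2406 0.167 ] [-1.2  0.4  7.6] 0.0003
press3 False 21.59 [0.4375 0.2406 0.161 ] [-1.7 -0.2  8. ] 0.0006
```

```bash
ls pics
```

```text
d_side.png
d_top.png
ds.png
dt.png
low.png
oA.png
oA2.png
ovA.png
over_A_side.png
over_A_top.png
plA.png
prA.png
side0.png
side0z.png
tcp.png
top0.png
top0z.png
```

```bash
python3 - <<'E'
from h import *
Y,c=tips("side",*AX,.19,.23,r=.034)
print("pressed",np.round(np.percentile(Y[:,2],[2,25,50,75,98]),4))
servo_line([0.4373,0.2403,Z(.235)],rate=.08); st("up")
servo_line([0.4373,0.2403,Z(.30)],rate=.25); st("up")
for n in ["side","top"]:
    Y,c=tips(n,*AX,.19,.26,r=.03)
    print(n,"after",len(Y),np.round(np.percentile(Y[:,2],[2,25,50,75,98]),4))
    if n=="side": s=c["image"][110:260,200:320]
cv2.imwrite("pics/afA.png",cv2.resize(s,None,fx=4,fy=4,interpolation=2))
E
```

```text
pressed [0.1922 0.196  0.1984 0.2108 0.2283]
up 22.28 [0.437  0.2401 0.1955] [-0.5 -0.2  0.1] 0.0003
up 22.69 [0.4376 0.2404 0.2611] [ 1.5  0.1 -0.4] 0.0006
side after 268 [0.1952 0.205  0.2066 0.2081 0.2105]
top after 25 [0.1992 0.2029 0.2045 0.206  0.2083]
```

View pics/afA.png

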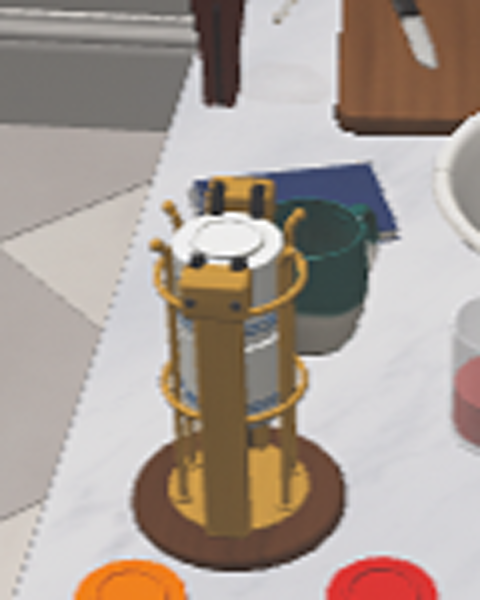

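View pics/prA.png

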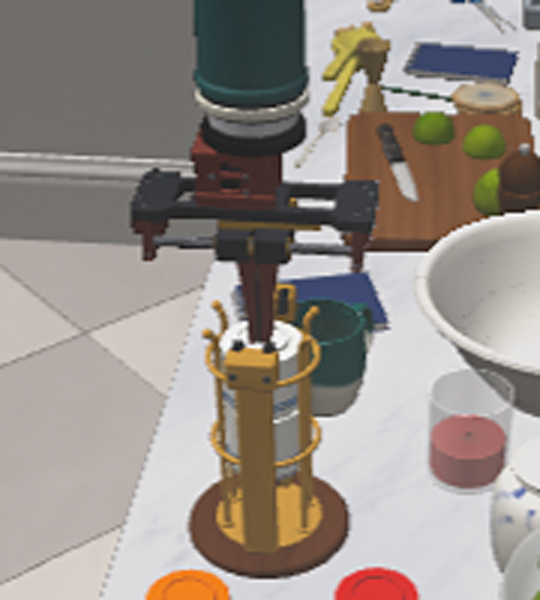

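```bash
sed -i 's/^if np.hypot.*/move_gripper(0.088); move_ptp([x,y,Z(0.20)],QG)/' pick.py
python3 pick.py 0.4822 -0.1630 B && python3 place.py B
```

```text
down False 27.27 [ 0.4827 -0.1632 -0.0074] [-0.9 -0.7 -0.6] 0.0879
grip 27.76 [ 0.4824 -0.1631 -0.0077] [ 0.2 -0.7  3.2] 0.0644
up 29.02 [ 0.4811 -0.1625  0.2695] [ 0.9 -0.2 -1.5] 0.0648
over 30.73 [0.4362 0.238  0.271 ] [ 0.4  0.7 -1.6] 0.0645
0.28 55 [0.401 0.206] [0.464 0.234]
0.29 113 [0.402 0.205] [0.465 0.237]
0.3 118 [0.403 0.205] [0.472 0.234]
0.31 154 [0.393 0.203] [0.474 0.235]
0.32 159 [0.391 0.206] [0.474 0.234]
0.33 187 [0.391 0.205] [0.474 0.274]
0.34 344 [0.39  0.207] [0.476 0.271]
0.35 61 [0.388 0.223] [0.477 0.246]
above 31.34 [0.4375 0.2403 0.2212] [ 0.5  0.8 -1.4] 0.0644
set True 31.93 [0.4368 0.2393 0.1968] [ 1.3 -1.4  1. ] 0.0647
open 32.53 [0.4361 0.2395 0.1966] [ 0.1 -0.4 -0.6] 0.0862
up 33.02 [0.4376 0.2404 0.2816] [-0.8  0.5 -0.1] 0.0862
cup 598 [[0.4055, 0.2074, 0.241], [0.4648, 0.2641, 0.2713]]
```

View pics/plB.png

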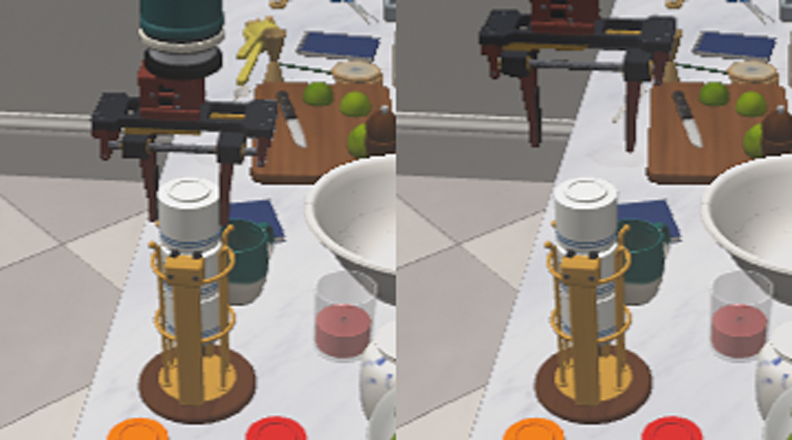

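```bash
python3 press.py B 0.069 && python3 - <<'E'
from h import *
servo_line([0.4373,0.2403,Z(.235)],rate=.08); st("up")
servo_line([0.4373,0.2403,Z(.34)],rate=.25); sleep(.5); st("up")
Y,c=tips("side",*AX,.19,.26,r=.03)
print("after",len(Y),np.round(np.percentile(Y[:,2],[2,25,50,75,98]),4))
s=c["image"][110:260,200:320]
cv2.imwrite("pics/afB.png",cv2.resize(s,None,fx=4,fy=4,interpolation=2)); cv2.imwrite("pics/endside.png",c["image"])
E
```

```text
shut 34.38 [0.4373 0.2403 0.281 ] [ 0.   0.1 -0. ] 0.0006
touch True 35.35 [0.4369 0.2401 0.2305] [-0.1  0.3  0.6] 0.0003
contact true tip z est 0.2695047857440055
press1 False 36.17 [0.4373 0.2404 0.1908] [-1.4 -1.6  5.6] 0.0003
press2 False 36.92 [0.4374 0.2406 0.1672] [-1.7 -0.1  8.6] 0.0004
press3 False 37.24 [0.4374 0.2405 0.1622] [-1.5  0.5  8.2] 0.0005
up 37.88 [0.437  0.2402 0.1956] [ 0.2  0.7 -0.1] 0.0005
up 38.94 [0.4372 0.2403 0.3006] [ 0.5 -0.5 -0.3] 0.0005
after 263 [0.1934 0.2052 0.2065 0.2077 0.2102]
```

View pics/afB.png

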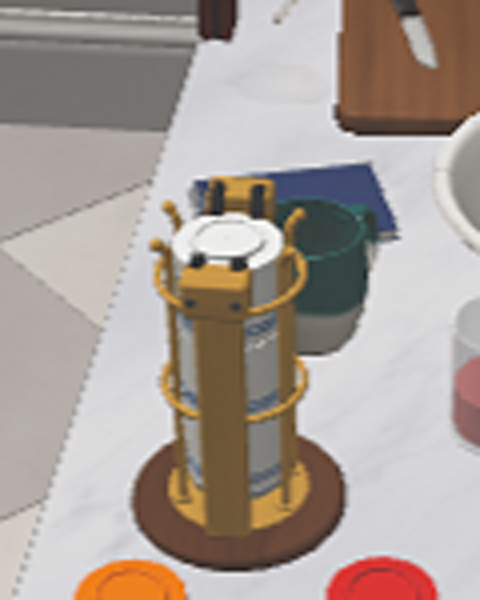

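View pics/endside.png

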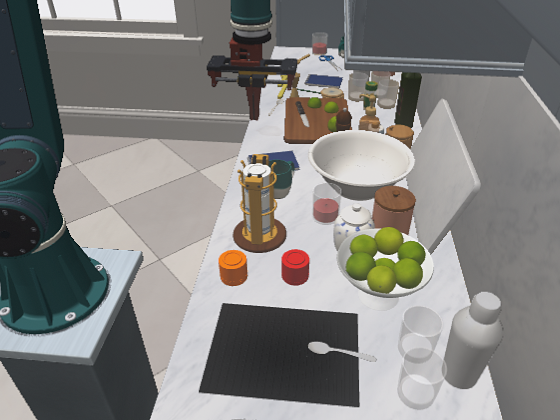

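Three cups are in the dispenser column, the top foot face sits at the same height as before (0.2065 m) and the catches are over it. The mat holds only the spoon, and the look-alikes at (233,267) and (295,267) haven't moved. I'm handing it in.

```bash
python3 -c "
from bench import *
close_job(); print(current_clock())"
```

```text
the job is handed in; nothing more can be done
the job is handed in; nothing more can be done
```

Both white cups are in the dispenser mouth-down, on top of the one already there, and each was pressed down until the catches went over it. I handed the job in at about 39 s.

**Last checks:**
- The final side picture shows three cups in the column with both catches over the top one's shoulder.
- The top face reads 0.2065 m, against 0.2066 m for the single stored cup at the start.
- The pressing force read about 8 N for each cup, and the reading was back near zero after lifting off.
- The mat holds only the spoon. The orange and red cups, mug, candle and jar look unmoved in the final picture.
- The gripper was well clear of everything.

**What went wrong or disagreed:**
- **Missed first grasp:** the first try at cup A closed in the air above it and moved nothing. By camera depth, the fingertips were about 39 mm higher than the reported TCP. I confirmed that at a second height and corrected for it.
- **Press contact:** the force trigger came at 0.2695 m, while the sizes given predict about 0.273 m. The offset is therefore only good to about 3 mm, and the presses probably went 5 to 9 mm below the catches.
- **Camera offset:** at the dispenser, cup A in the gripper showed about 2 mm off the stored cup in the camera, so I shifted both placements by about 1.5 mm.

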